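# Load and lock the giveaway tumbler

## Robot

A 6-joint arm with a two-finger parallel gripper is mounted at the origin on the work surface. World frame = base frame: x ahead of the robot, y to its left, z up, the work surface at z = 0. Lengths are in mm, angles in rad, forces in N, time in s.
With the tool pointing down it reaches from about 275 to 750 mm from the base axis. Payload 10.2 kg.
Tool frame: the origin (TCP) lies at the very end of the fingers, on their centre line; the grasp point (between the pads) lies 19 mm behind it (ctrl.hold_point_z is the distance from the TCP to the grasp point, in mm); z points along the fingers, y is the direction in which the jaws open and shut (so a half turn about z gives the same grasp; the last joint's range is limited). The gripper opens to 85 mm and grips with 20 to 120 N. Pads are 22 mm wide; open, the fingers measure 114 mm over their backs; the gripper's body (76 mm by 85 mm) begins 54 mm behind the grasp point. The pads swing forward as they close: fully open they stand 13 mm farther back than shut.
Start: joints at [-1.505, 0.313, 1.498, -0, 1.331, -0.223], TCP at [149.508, -503.268, 231.294] pointing down, gripper open.
Joint ranges: [-2.94, 2.94], [-0.97, 2.17], [0.19, 2.56], [-1.23, 4.37], [0.02, 3.11], [-2.88, 2.88]. Speed limits (rad/s): [2.39, 2.39, 3.01, 3.14, 3.14, 3.14].

## Interface

Orientations are given as a unit quaternion [w, x, y, z].
In Python, from rig import readout, cams, workorder, spotter, ctrl gives the robot as it stands.
- The arm moves only by the tool step_arm, never from a script. Its argument "plan" is text: rows parted by semicolons, each of 5 numbers parted by spaces: the shift along the tool's x, y, z in cm, then the turn about the tool's z in degrees, then the opening in per cent of the stroke, from 0 (shut) to 100 (fully open). In form: x y z twist gripper; .... A call has 1 to 10 rows; each row is the pose to reach, as a shift and turn from the pose commanded when the call began, along the tool's axes at that moment; what a row does not reach only later rows make up. A row lasts 1/10 s, in which the tool goes at most 50 mm and 8.59 degrees, less where a joint would pass 70% of its speed; a pose out of reach is approached as far as the arm can. A call with a gripper value outside its range is refused whole. The fingers move at their own pace and stop on an object; "grip_force" is the grip in N (left out, the last holds). Time passes only in rows, so rows that repeat a pose let the fingers close. It gives the time, the measured TCP pose, the force and the opening at its end, in the units of the state.
- readout.sense(): the state, without advancing time (a new reading comes with each control period).
- cams.capture(name): name is "scene" or "top" or "wrist"; returns (picture, depth): 400x640x3 uint8, red, green, blue; 400x640 float32, mm along the optical axis (not along the pixel's ray), 0 where there is no reading.
- cams.camera_info(name): a dict with "vfov" (degrees; the focal length in pixels is half the picture's height over the tangent of half this angle, whatever the lens; pixels are square), "cx", "cy" (the principal point, pixels), "rvec" (rotation vector, rad) and "tvec" (3), from world to camera coordinates, as OpenCV has them. Camera axes: x right, y down, z forward; pixel columns grow to the right and rows downward; lengths in mm; the calibration is good to about 2 mm. A picture is of the moment at which its call begins: read the wrist's pose just before it. camera_info takes no time and is no camera call; for the wrist camera it gives the pose at the moment of the call.
- workorder.finish_job(): hands the job in, once; it reports no verdict.
Trained networks look in the newest picture that a camera, given by its name, has taken for a name from the list of things; names that differ only in an ending like _2 or _b are one class to them, and where a whole thing is asked for, a point or a joint stands for the part that bears it (a point fixed in the world has none). Each returns a list of dicts, best first, with "conf" (0 to 1); they miss things now and then, are a little off and sometimes report something else, mostly with a low value. They report only what shows in the picture. A call takes as long as a camera call. They do not tell look-alikes from the thing itself.
- spotter.regions_of(camera, target): "pixels" (400x640 bool, what is visible of it) and "extent" ([centre column, centre row, width, height] in pixels, round what is visible of it).
The state is a dict: "time_s": time; "joints": joint angles; "dq": joint speeds; "tau": joint torques, N m; "eef_pos": TCP position; "ee_rot": TCP orientation; "force": force on the tool from outside, world axes, zero at the start; "wrist_torque": the same for the moment, N m; "grip_width": opening from 0.0 (shut) to 1.0 (fully open).
Only numpy, scipy, OpenCV 4.12 (cv2) and the standard library are available. Lean on these libraries where they do the work, as an engineer would, in place of code of your own. Each camera call takes 0.05 s, during which the arm holds its last target. There are 200 camera calls.

## Task

Get the giveaway tumbler ready for the stream: put every six-sided wooden token that lies on the desk into its open jar, then shut the lid, then swing the wire bail up and right over the lid until it snaps past centre and clamps it. Only then throw the drive lever from its middle notch into the outer notch that is marked by the raised pin, and leave everything else on the desk where it is.

Things in the scene. Friction and masses are not known exactly. Their poses are not given: they have to be found in the camera images.
- tumbler: giveaway tumbler, fixed to the desk: black base 150 x 150 x 20 mm with a glass jar; origin under the jar axis at desk level. Jar axes, used below: x from the bail side through the jar to the lid hinge (away from the robot), y left, z up; turned up to 0.3 rad about the vertical. A grey lever housing, 130 mm along x, 50 mm high, fills y -175 to -85 mm.
- jar_floor (a point): centre of the inner floor of the tumbler's upright open glass jar, 25 mm above the desk, same axes as the tumbler. Jar: outer diameter 104 mm, inner diameter 96 mm, its rim 75 mm above this point (100 mm above the desk).
- bail_pivot (a point): on the jar axis 92 mm above the desk: pivot line of the wire bail, along jar y. The bail is a U of 5 mm steel wire: legs 58 mm to either side of the jar axis, crossbar 66 mm from the pivot line.
- bail_grip (a point): centre of the bail's steel grip roller: a cylinder of diameter 16 mm, 24 mm long along jar y, on a stem outside the middle of the crossbar, 88 mm from the pivot line. Its flat ends can be pinched by fingers that close along jar y, and it turns between them.
- bail (a joint): bail angle a (rad) about jar +y. Grip at jar x = -88 mm cos(a - 0.262), z = 88 mm sin(a - 0.262) from bail_pivot: a = 0 points to the robot, 15 degrees below level (start); 1.83 straight up; 2.25 clamped, at its stop behind the lid's ridge. It is sprung: it resists with up to 7 N at the grip until dead centre at 1.9 (let go before, it falls back to near 0) and then snaps to 2.25 and holds.
- lid_hinge (a point): lid hinge line (along jar y), 56 mm from the jar axis in jar +x, 100 mm above the desk
- lid_tab (a point): outer end of the upper face of the lid's steel tab (30 mm wide, 6 mm thick), 116 mm from the hinge line; it points up while the lid is open. Lid: round aluminium, diameter 100 mm, rim 8 mm thick, dome of diameter 90 mm up to 44 mm, steel ridge on top up to 53 mm. Open, its domed outer side faces away from the robot.
- lid (a joint): opening angle of the lid (rad) about jar +y: 0 is shut flat on the rim; it starts at 1.95 to 2.15, leaning back away from the robot. Stiff hinge: it stays where it is left, 1 to 2 N at the tab moves it; it is shut by pushing it over towards the robot and then down. With the angle l the tab end lies at jar x = -116 mm cos(l), z = 116 mm sin(l) from lid_hinge.
- lever_knob (a point): centre of the black cross-grip of the drive lever, a cylinder of diameter 20 mm, 24 mm long along jar y with flat ends that can be pinched, 110 mm from its pivot; upright at the start, 122 mm above the desk
- lever_pivot (a point): pivot of the drive lever (axis along jar y), 12 mm above the desk, 125 mm from the jar axis in jar -y
- lever (a joint): angle of the drive lever (rad) about jar +y: 0 upright in the middle notch (start), positive leans away from the robot (jar +x). Sprung notches at -0.5, 0 and 0.5, stops at -0.6 and 0.6; about 3 N at the grip throws it out of a notch; within 0.15 rad of a notch it is pulled in.
- mark_top (a point): top of the raised round steel pin (diameter 12 mm, 14 mm tall) on the lever housing that marks one outer notch; the other outer notch has only a flat 2 mm button. It stands 27 mm in jar -y and 21 mm in jar +x from lever_pivot (then the marked notch is +0.5 rad, away from the robot) or 21 mm in jar -x (then -0.5 rad, towards it).
- token0_c (a point): centre of a six-sided (hexagonal prism) plain wooden giveaway token, 26 mm across flats, 30 mm across corners, 22 mm tall, about 20 g, lying flat on the desk at the start with this point 11 mm up; z along the prism's axis, the flats face its x axis and every 60 degrees from it. Four to six of the six are there, the others are absent.
- token1_c (a point): centre of a six-sided (hexagonal prism) plain wooden giveaway token, 26 mm across flats, 30 mm across corners, 22 mm tall, about 20 g, lying flat on the desk at the start with this point 11 mm up; z along the prism's axis, the flats face its x axis and every 60 degrees from it. Four to six of the six are there, the others are absent.
- token2_c (a point): centre of a six-sided (hexagonal prism) plain wooden giveaway token, 26 mm across flats, 30 mm across corners, 22 mm tall, about 20 g, lying flat on the desk at the start with this point 11 mm up; z along the prism's axis, the flats face its x axis and every 60 degrees from it. Four to six of the six are there, the others are absent.
- token3_c (a point): centre of a six-sided (hexagonal prism) plain wooden giveaway token, 26 mm across flats, 30 mm across corners, 22 mm tall, about 20 g, lying flat on the desk at the start with this point 11 mm up; z along the prism's axis, the flats face its x axis and every 60 degrees from it. Four to six of the six are there, the others are absent.
- token4_c (a point): centre of a six-sided (hexagonal prism) plain wooden giveaway token, 26 mm across flats, 30 mm across corners, 22 mm tall, about 20 g, lying flat on the desk at the start with this point 11 mm up; z along the prism's axis, the flats face its x axis and every 60 degrees from it. Four to six of the six are there, the others are absent.
- token5_c (a point): centre of a six-sided (hexagonal prism) plain wooden giveaway token, 26 mm across flats, 30 mm across corners, 22 mm tall, about 20 g, lying flat on the desk at the start with this point 11 mm up; z along the prism's axis, the flats face its x axis and every 60 degrees from it. Four to six of the six are there, the others are absent.
- disc: bystander: round flat wooden disc, diameter 42 mm, 12 mm thick; not a token. Origin at the underside's centre
- stopper: bystander: cork stopper, diameter 30 mm, 28 mm tall. Origin at the underside's centre
- mouse: bystander: black computer mouse 105 x 60 x 34 mm. Origin at the underside's centre
- card_case: bystander: flat grey card case 75 x 50 x 14 mm. Origin at the underside's centre
- mini_tripod: bystander: mini aluminium tripod, 106 mm tall, feet on a 50 mm radius. Origin at desk level under its centre
Mind the look-alikes: they are no part of the job. Leave any red look-alike of the part that bears token0_c alone.

How it is judged (in metres and radians):
On the way, in this order (a step that is already met when the one before it is completed fails the run):
1. every token is in the open jar (horizontal distance between each of token0_c, token1_c, token2_c, token3_c, token4_c, token5_c and jar_floor below 0.048 m and z of token0_c in the frame of jar_floor between 0 and 0.075 m and z of token1_c in the frame of jar_floor between 0 and 0.075 m and z of token2_c in the frame of jar_floor between 0 and 0.075 m and z of token3_c in the frame of jar_floor between 0 and 0.075 m and z of token4_c in the frame of jar_floor between 0 and 0.075 m and z of token5_c in the frame of jar_floor between 0 and 0.075 m and value of joint lid above 0.5 rad), for 0.2 s.
2. the lid is shut (horizontal distance between each of token0_c, token1_c, token2_c, token3_c, token4_c, token5_c and jar_floor below 0.048 m and z of token0_c in the frame of jar_floor between 0 and 0.075 m and z of token1_c in the frame of jar_floor between 0 and 0.075 m and z of token2_c in the frame of jar_floor between 0 and 0.075 m and z of token3_c in the frame of jar_floor between 0 and 0.075 m and z of token4_c in the frame of jar_floor between 0 and 0.075 m and z of token5_c in the frame of jar_floor between 0 and 0.075 m and value of joint lid below 0.06 rad), for 0.2 s.
3. the bail is clamped over centre on the shut lid (value of joint lid below 0.06 rad and value of joint bail above 2.1 rad), for 0.2 s.
4. the lever is in the marked notch (((x of mark_top in the frame of jar_floor above 0 m and value of joint lever between 0.4 and 0.6 rad) or (x of mark_top in the frame of jar_floor below 0 m and value of joint lever between -0.6 and -0.4 rad))), for 0.2 s.
At the end, for the whole second after the job is handed in: All tokens present are in the jar (centre within 48 mm of the jar axis, under the rim), the lid is shut (under 0.06 rad), the bail is clamped past centre (over 2.1 rad), and the lever rests in the marked outer notch (0.4 to 0.6 rad from upright, on the mark's side) (all of step 3 and horizontal distance between each of token0_c, token1_c, token2_c, token3_c, token4_c, token5_c and jar_floor below 0.048 m and z of token0_c in the frame of jar_floor between 0 and 0.075 m and z of token1_c in the frame of jar_floor between 0 and 0.075 m and z of token2_c in the frame of jar_floor between 0 and 0.075 m and z of token3_c in the frame of jar_floor between 0 and 0.075 m and z of token4_c in the frame of jar_floor between 0 and 0.075 m and z of token5_c in the frame of jar_floor between 0 and 0.075 m and ((x of mark_top in the frame of jar_floor above 0 m and value of joint lever between 0.4 and 0.6 rad) or (x of mark_top in the frame of jar_floor below 0 m and value of joint lever between -0.6 and -0.4 rad)) and velocity of joint lever between -0.05 and 0.05 rad/s); the robot touches nothing.
It fails at once if the disc, stopper, mouse, card case or mini tripod is moved more than 40 mm (distance of any of disc, stopper, mouse, card_case, mini_tripod from where it was at the start of the episode above 0.04 m).
It fails at once if the bail is swung up over the jar while the lid is not shut (value of joint bail above 1.3 rad and value of joint lid above 0.2 rad).
It fails at once if the lever is thrown before the bail is clamped (value of joint bail below 2 rad and (value of joint lever above 0.3 rad or value of joint lever below -0.3 rad)).
Of token0, token1, token2, token3, token4, token5 only 4 to 6 are there at a start; the rules pass over those that are not, and their reading is None.
At some moment in a run one of token0, token1, token2, token3, token4, token5 may be knocked a few centimetres aside while the robot is not near it.
Once in a run the grip may slacken for a moment while it holds something.
It also fails if it takes over 210 s, if anything falls off the work surface, if the arm or the gripper's body presses on something with over 40 N, if the wrist force passes 120 N, or if a joint passes its speed limit or range.

## Working session

There is one attempt and no reset: what is moved stays moved. The work goes in short steps, Python scripts to look and compute and a tool call to move; the robot and the scene stay as the last step left them, time stands still between calls to the robot, and variables do not carry over. Pictures are saved under pics/ and viewed, about 12 in all and at most 16, crops included, and the job is handed in when it is done.

Besides the shell and the picture viewer there is one more tool, called after "Call:" as name(argument=value, ...), one argument or row to a line, values as JSON. step_arm: Moves the arm, as the interface text tells. Its arguments: {"type":"object","properties":{"plan":{"type":"string"},"grip_force":{"type":"number"}},"required":["plan"]}

```bash
mkdir -p pics; ls; cat > h.py <<'E'
import numpy as np, cv2
from rig import readout, cams, workorder, spotter, ctrl
def cam(n):
    i=cams.camera_info(n); f=200/np.tan(np.radians(i["vfov"])/2)
    R=cv2.Rodrigues(np.array(i["rvec"],float))[0]; return f,i["cx"],i["cy"],R,np.array(i["tvec"],float)
def cloud(d,c):
    f,cx,cy,R,t=c; v,u=np.mgrid[:400,:640]
    P=np.stack([(u-cx)*d/f,(v-cy)*d/f,d],-1); return (P-t)@R
def save(n,img): cv2.imwrite("pics/"+n,np.ascontiguousarray(img[...,::-1]))
def proj(p,c):
    f,cx,cy,R,t=c; q=R@np.array(p,float)+t; return f*q[0]/q[2]+cx, f*q[1]/q[2]+cy
E
python3 - <<'E'
from h import *
print(readout.sense())
for n in ["top","scene"]:
    c=cam(n); im,d=cams.capture(n); save(n+"0.png",im); np.savez(n+"0.npz",im=im,d=d)
    P=cloud(d,c); print(n,c[0],-c[3].T@c[4])
    for t in ["token0_c","tumbler","lid_tab","bail_grip","lever_knob","mark_top","disc","stopper","mouse","card_case","mini_tripod"]:
        for r in spotter.regions_of(n,t):
            m=r["pixels"]&(d>0)
            if m.sum()<4: continue
            q=P[m]; print(t,round(r["conf"],2),np.round(r["extent"]),np.round(np.median(q,0)),"zmax",np.round(np.percentile(q[:,2],95)),im[m].mean(0).round())
E
```

```text
pics
{'time_s': 0.0, 'joints': array([-1.50538101e+00,  3.13474007e-01,  1.49842588e+00,  2.20082736e-05,
        1.33098956e+00, -2.23395946e-01]), 'dq': array([-0.00035961,  0.00065713, -0.00161423,  0.0018849 , -0.0003367 ,
       -0.00172817]), 'tau': array([-4.32174802e-04, -4.12270081e+01, -2.59745461e+01, -2.07594721e-04,
        4.13996866e-03, -1.84297625e-05]), 'eef_pos': array([ 149.50588684, -503.0033867 ,  230.72700738]), 'ee_rot': array([-6.45527626e-04,  9.89591782e-01,  1.43901649e-01,  6.18177210e-05]), 'force': array([ 0.32719265,  1.08158736, -0.86110693]), 'wrist_torque': array([ 0.03951497,  0.01406415, -0.02352083]), 'grip_width': 0.9981443475292754}
top 455.5352117787821 [ 514.04010587   11.76854458 1168.12385457]
token0_c 0.64 [478. 270.  12.   9.] [ 419. -380.   22.] zmax 26.0 [136.  68.  53.]
token0_c 0.46 [474. 200.   8.  11.] [ 595. -377.   23.] zmax 26.0 [145.  57.  47.]
token0_c 0.18 [489. 240.  17.  10.] [ 493. -412.   29.] zmax 33.0 [115.  89.  54.]
tumbler 0.96 [350. 218. 104.  94.] [547. -34.  51.] zmax 182.0 [74. 74. 69.]
lid_tab 0.63 [323. 189.  45
[... 1491 characters left out ...]
5 [162. 234.  13.  10.] [ 504. -412.   25.] zmax 29.0 [95. 77. 56.]
disc 0.71 [280. 189.   3.   7.] [478. -64.  76.] zmax 81.0 [138. 129. 117.]
disc 0.52 [422. 179.  17.   8.] [508. 401.  10.] zmax 13.0 [123.  95.  69.]
stopper 0.63 [162. 235.   7.  13.] [ 504. -411.   24.] zmax 29.0 [91. 74. 54.]
mouse 0.59 [208. 280.  37.  35.] [ 705. -304.   25.] zmax 34.0 [21. 20. 19.]
card_case 0.72 [433. 215.  22.  19.] [674. 336.  13.] zmax 16.0 [90. 89. 89.]
card_case 0.56 [284. 184.  19.  13.] [451. -31.  76.] zmax 79.0 [134. 135. 138.]
mini_tripod 0.77 [281. 276.  39.  46.] [ 783. -142.   58.] zmax 106.0 [90. 85. 81.]
mini_tripod 0.7 [424. 179.  13.   7.] [508. 401.  10.] zmax 13.0 [118.  89.  63.]
```

```bash
python3 - <<'E'
from h import *
z=np.load("top0.npz"); im,d=z["im"],z["d"]; c=cam("top"); P=cloud(d,c); np.save("P0.npy",P)
m=((P[...,2]>7)&(d>0)&(np.hypot(P[...,0],P[...,1])<900)).astype(np.uint8)
n,l,s,ce=cv2.connectedComponentsWithStats(m)
print("desk z",np.median(P[...,2][(P[...,2]<6)&(d>0)]))
for i in range(1,n):
    if s[i,4]<25: continue
    q=P[l==i]; hi=q[q[:,2]>np.percentile(q[:,2],70)-4]
    print(i,ce[i].round(),s[i,4],hi.mean(0).round(1),"sz",(np.percentile(hi,97,0)-np.percentile(hi,3,0)).round(),im[l==i].mean(0).round())
k=cv2.resize(im[110:330,100:540],None,fx=1.81,fy=1.81,interpolation=cv2.INTER_CUBIC); save("v1.png",k)
E
```

```text
desk z 0.5813140604562149
1 [269. 105.] 4442 [845.6 136.   28.3] sz [ 82. 311.   8.] [55. 54. 49.]
4 [432. 106.] 1676 [ 831.1 -274.2   54.4] sz [ 59. 159.  18.] [119. 118. 114.]
21 [380. 127.] 331 [ 773.2 -143.2  107.7] sz [28. 28.  7.] [81. 75. 62.]
94 [578. 166.] 3110 [ 651.4 -586.   210.9] sz [75. 82.  8.] [13. 11.  8.]
118 [443. 165.] 955 [ 686.3 -303.9   34.3] sz [66. 45.  9.] [41. 36. 26.]
121 [ 68. 174.] 3006 [651.6 586.2 211.5] sz [73. 78.  8.] [22. 19. 13.]
175 [190. 176.] 587 [663.5 339.7  16.1] sz [71. 56.  7.] [84. 81. 73.]
222 [327. 219.] 4525 [587.   -3.2 144.8] sz [161. 103. 110.] [69. 68. 63.]
281 [380. 218.] 2006 [ 549.6 -140.    56.4] sz [120.  87.  81.] [87. 90. 84.]
296 [473. 198.] 117 [ 595.9 -378.6   23.3] sz [24. 25.  6.] [141.  61.  48.]
369 [231. 217.] 104 [557.  234.   24.2] sz [25. 23.  6.] [124.  89.  50.]
382 [190. 220.] 115 [551.7 336.7  24.4] sz [21. 23.  7.] [122.  87.  50.]
386 [444. 221.] 109 [ 540.1 -303.5   24. ] sz [24. 24.  6.] [126.  93.  52.]
475 [164. 240.] 223 [501.  403.9  14.3] sz [35. 36.  7.] [117.  79.  45.]
489 [489. 239.] 127 [ 492.6 -412.6   29.7] sz [25. 26.  7.] [114.  88.  53.]
556 [452. 255.] 117 [ 453.9 -320.4   24. ] sz [25. 24.  6.] [125.  93.  52.]
588 [ 75. 275.] 1462 [421.5 604.   89.2] sz [74. 94. 23.] [86. 82. 74.]
590 [234. 265.] 110 [437.5 226.7  24.2] sz [25. 23.  6.] [123.  88.  50.]
626 [477. 269.] 123 [ 417.  -381.9   23.4] sz [23. 24.  6.] [140.  67.  53.]
802 [577. 351.] 2526 [ 216.5 -617.4   37. ] sz [214.  46.   7.] [115. 115. 111.]
900 [330. 371.] 5508 [280.4 -47.5 458.5] sz [ 36.  91. 138.] [49. 46. 36.]
1199 [429. 398.] 67 [ 312.2 -122.   601. ] sz [ 2. 30.  7.] [75. 70. 44.]
```

View pics/v1.png

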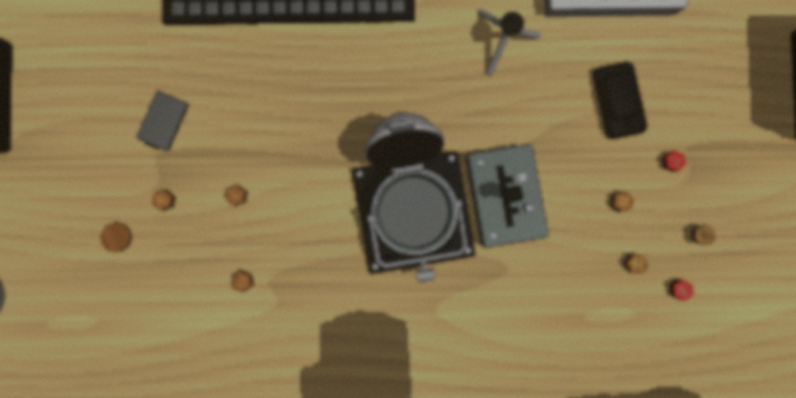

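```bash
cat >> h.py <<'E'
from scipy.spatial.transform import Rotation as Ro
def pose():
    s=readout.sense(); w,x,y,z=s["ee_rot"]; return np.array(s["eef_pos"]),Ro.from_quat([x,y,z,w]),s
def go(*tg):
    """targets (x,y,z mm, yaw of tool x in world deg or None) -> cm in tool axes + twist"""
    p,R,s=pose(); M=R.as_matrix(); yaw=np.degrees(np.arctan2(M[1,0],M[0,0])); print("t %.1f pos %s yaw %.1f force %s grip %.2f"%(s["time_s"],p.round(1),yaw,s["force"].round(1),s["grip_width"]))
    for t in tg:
        v=M.T@(np.array(t[:3])-p)/10; tw=0 if t[3] is None else -(t[3]-yaw)
        print(t,"->",v.round(2),"twist %.1f"%tw,"rows>=%d"%np.ceil(max(np.linalg.norm(v)/5,abs(tw)/8.59)))
E
python3 - <<'E'
from h import *
P=np.load("P0.npy").reshape(-1,3); z=np.load("top0.npz"); 
def near(p,x0,x1,y0,y1,z0,z1): return p[(p[:,0]>x0)&(p[:,0]<x1)&(p[:,1]>y0)&(p[:,1]<y1)&(p[:,2]>z0)&(p[:,2]<z1)]
h=near(P,440,660,-230,-70,46,56); r=cv2.minAreaRect(h[:,:2].astype(np.float32)); print("housing",r,np.median(h[:,2]))
rim=near(P,440,600,-80,80,94,108); print("rim",len(rim))
A=np.c_[2*rim[:,:2],np.ones(len(rim))]
for _ in range(5):
    s=np.linalg.lstsq(A,(rim[:,:2]**2).sum(1),rcond=None)[0]; R=np.sqrt(s[2]+s[0]**2+s[1]**2); e=abs(np.hypot(*(rim[:,:2]-s[:2]).T)-R); k=e<6; rim=rim[k];A=A[k]
print("circle",s[:2],R,len(rim))
fl=near(P,440,640,-80,80,20,35); print("floor pts",len(fl),fl.mean(0))
b=near(P,400,640,-90,90,14,26); r=cv2.minAreaRect(b[:,:2].astype(np.float32)); print("base",r,len(b))
g=near(P,380,500,-60,20,60,95); print("grip/bail",len(g)); gg=g[g[:,0]<g[:,0].min()+22]; print(gg.mean(0),gg.min(0),gg.max(0))
k=near(P,480,620,-190,-90,118,140); print("knob",len(k),np.median(k,0),k.min(0),k.max(0))
t=near(P,580,720,-80,80,185,240); print("tab",len(t),np.median(t,0),t.max(0))
m=near(P,480,640,-215,-130,60,75); print("pin",m.round())
go((540,-303.5,200,None))
E
```

```text
housing ((550.230712890625, -140.63088989257812), (129.87010192871094, 90.59044647216797), 8.876717567443848) 51.551520403898905
rim 525
circle [530.2689943  -11.98176505] 51.99946233253176 498
floor pts 2108 [530.91575612  -7.86064222  24.83097704]
base ((530.7570190429688, -17.368370056152344), (149.74124145507812, 160.07257080078125), 8.890608787536621) 1742
grip/bail 175
[447.14568707 -24.92055448  77.39893869] [437.32904172 -37.40272641  67.75462583] [459.01383087 -13.42408726  84.11532307]
knob 93 [ 548.48826937 -134.48772754  130.88200787] [ 539.17480598 -146.68944113  119.58165692] [ 559.84567657 -123.06866181  136.80110623]
tab 255 [624.4551974    3.73408557 193.9876148 ] [639.33706777  36.38144873 215.99499606]
pin [[ 538. -163.   62.]
 [ 538. -165.   66.]
 [ 538. -168.   62.]
 [ 536. -161.   63.]
 [ 536. -162.   67.]
 [ 535. -165.   68.]
 [ 535. -168.   65.]
 [ 535. -170.   64.]
 [ 533. -161.   62.]
 [ 533. -163.   63.]
 [ 533. -165.   67.]
 [ 533. -168.   63.]
 [ 533. -170.   64.]
 [ 531. -161.   61.]
 [ 531. -162.   67.]
 [ 531. -165.   63.]
 [ 531. -168.   64.]
 [ 531. -170.   62.]
 [ 528. -163.   65.]
 [ 528. -165.   64.]
 [ 528. -167.   68.]]
t 1.2 pos [ 149.5 -503.3  231.3] yaw 16.5 force [-0.3  0.  -0.2] grip 1.00
(540, -303.5, 200, None) -> [43.12 -8.03  3.13] twist 0.0 rows>=9
```

Call:
step_arm(
  plan="5 -0.9 0.3 0 60; 10 -1.8 0.6 0 60; 15 -2.7 1 0 60; 20 -3.6 1.3 0 60; 25 -4.5 1.7 0 60; 30 -5.4 2.1 0 60; 35 -6.3 2.5 0 60; 39 -7.2 2.8 0 60; 43.1 -8 3.1 0 60; 43.1 -8 3.1 0 60",
)

```text
time_s: 2.2
eef_pos: [543.0, -300.7, 199.2]
ee_rot: [-0.001, 0.989, 0.146, 0.0]
force: [-0.1, -0.3, -0.3]
grip_width: 0.6
```

```bash
cat >> h.py <<'E'
def look(name=None,zt=22,rad=60,show=True):
    """wrist look: token-like blobs: centre, flat direction (mod 60)"""
    c=cam("wrist"); im,d=cams.capture("wrist"); P=cloud(d,c)
    if name: save(name,im)
    m=((P[...,2]>zt-8)&(P[...,2]<zt+6)&(d>0)).astype(np.uint8); m=cv2.morphologyEx(m,cv2.MORPH_OPEN,np.ones((3,3)))
    n,l,s,ce=cv2.connectedComponentsWithStats(m)
    for i in range(1,n):
        if s[i,4]<150: continue
        q=P[l==i][:,:2]; hull=cv2.convexHull(q.astype(np.float32))[:,0]
        ce_=np.array(cv2.minEnclosingCircle(hull)[0])
        a=np.radians(np.arange(0,60,1)); w=[]
        for t in a:
            ws=[np.ptp(q@[np.cos(t+k*np.pi/3),np.sin(t+k*np.pi/3)]) for k in range(3)]; w.append(np.mean(ws))
        b=int(np.argmin(w)); N=[np.array([np.cos(a[b]+k*np.pi/3),np.sin(a[b]+k*np.pi/3)]) for k in range(3)]
        mid=[((q@v).max()+(q@v).min())/2 for v in N]; cc=np.linalg.lstsq(np.array(N),np.array(mid),rcond=None)[0]
        print("blob px",ce[i].round(),s[i,4],"centre",cc.round(1),"flat",b,"w",round(min(w),1),round(max(w),1),"z",np.median(P[l==i][:,2]).round(1),"rgb",im[l==i].mean(0).round())
E
python3 - <<'E'
from h import *
go((540,-303.5,4,None)); look("w1.png"); c=cam("wrist"); print(-c[3].T@c[4], proj((540,-303.5,22),c))
E
```

```text
t 2.2 pos [ 543.  -300.7  199.2] yaw 16.8 force [-0.1 -0.3 -0.3] grip 0.60
(540, -303.5, 4, None) -> [-0.38  0.2  19.52] twist 0.0 rows>=4
blob px [362.  59.] 2815 centre [ 683.  -307.3] flat 41 w 94.1 99.0 z 22.7 rgb [50. 44. 37.]
blob px [84. 72.] 4574 centre [582.1 -22. ] flat 37 w 116.9 121.6 z 20.0 rgb [33. 31. 30.]
blob px [587. 107.] 1608 centre [ 700.  -557.2] flat 31 w 93.6 106.7 z 21.2 rgb [7. 7. 7.]
blob px [226. 127.] 354 centre [ 568.6 -184.4] flat 39 w 60.7 69.5 z 21.0 rgb [47. 46. 44.]
blob px [ 30. 120.] 1160 centre [518.   19.1] flat 17 w 47.0 48.3 z 25.1 rgb [ 95. 105. 110.]
blob px [398. 157.] 478 centre [ 596.5 -380.1] flat 40 w 26.0 28.6 z 21.9 rgb [184.  84.  79.]
blob px [111. 174.] 1270 centre [479.8 -63. ] flat 4 w 53.7 55.2 z 19.9 rgb [30. 28. 27.]
blob px [ 67. 176.] 286 centre [461.4 -10.8] flat 12 w 29.5 30.2 z 19.9 rgb [30. 29. 29.]
blob px [322. 184.] 430 centre [ 540.6 -305.3] flat 21 w 26.0 29.2 z 21.7 rgb [158. 116.  79.]
blob px [315. 249.] 368 centre [ 454.2 -321.9] flat 54 w 26.6 28.7 z 21.7 rgb [149. 108.  74.]
blob px [351. 284.] 337 centre [ 417.5 -383.9] flat 33 w 26.9 29.3 z 21.6 rgb [161.  59.  52.]
blob px [ 42. 395.] 412 centre [69.3 29.1] flat 21 w 59.7 63.9 z 17.7 rgb [98. 93. 85.]
[ 621.5529611  -279.60582008  342.13839237] (np.float64(319.5309735415931), np.float64(182.56087380775972))
```

View pics/w1.png

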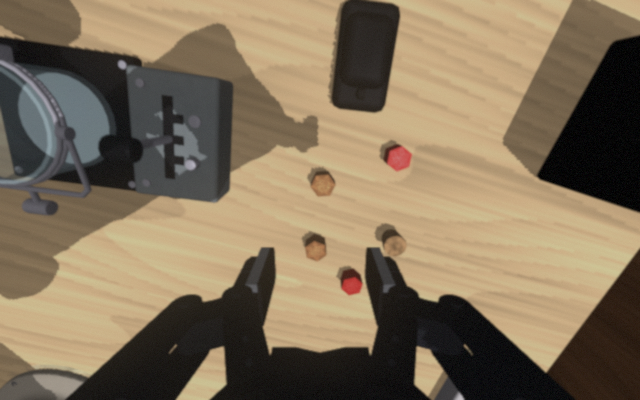

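Call:
step_arm(
  plan="-0.35 0.3 4.5 8 60; -0.35 0.3 9 16 60; -0.35 0.3 13.5 24 60; -0.35 0.3 17 25.8 60; -0.35 0.3 19.4 25.8 60; -0.35 0.3 19.4 25.8 60; -0.35 0.3 19.4 25.8 0; -0.35 0.3 19.4 25.8 0; -0.35 0.3 19.4 25.8 0; -0.35 0.3 19.4 25.8 0",
  grip_force=40,
)

```text
time_s: 3.25
eef_pos: [538.1, -308.7, 8.5]
ee_rot: [0.001, 0.997, -0.081, 0.001]
force: [-1.6, -0.9, 7.3]
grip_width: 0.292
```

```bash
python3 - <<'E'
from h import *
go((530,-5,180,None),(520,-25,180,None),(520,-25,75,None))
E
```

```text
t 3.2 pos [ 538.1 -308.7    8.5] yaw -9.3 force [-1.6 -0.9  7.3] grip 0.29
(530, -5, 180, None) -> [ -5.63 -29.81 -17.24] twist 0.0 rows>=7
(520, -25, 180, None) -> [ -6.3  -27.67 -17.23] twist 0.0 rows>=7
(520, -25, 75, None) -> [ -6.33 -27.69  -6.73] twist 0.0 rows>=6
```

Call:
step_arm(
  plan="0 0 -4 0 0; 0 0 -8 0 0; 0 0 -8 0 0; 0 0 -8 0 0",
)

```text
time_s: 3.65
eef_pos: [537.7, -307.9, 87.6]
ee_rot: [0.001, 0.997, -0.081, 0.001]
force: [-0.4, 0.0, -1.0]
grip_width: 0.29
```

```bash
python3 - <<'E'
from h import *
go((530,-5,180,None),(520,-25,180,None),(520,-25,75,None)); look("w2.png",zt=90)
E
```

```text
t 3.6 pos [ 537.7 -307.9   87.6] yaw -9.2 force [-0.4  0.  -1. ] grip 0.29
(530, -5, 180, None) -> [ -5.61 -29.76  -9.29] twist 0.0 rows>=7
(520, -25, 180, None) -> [ -6.27 -27.63  -9.29] twist 0.0 rows>=6
(520, -25, 75, None) -> [ -6.29 -27.64   1.21] twist 0.0 rows>=6
blob px [319. 241.] 568 centre [ 550.2 -311. ] flat 51 w 24.4 25.1 z 90.7 rgb [72. 56. 42.]
blob px [ 35. 282.] 336 centre [ 550.1 -139.6] flat 47 w 7.6 7.8 z 89.3 rgb [60. 61. 65.]
```

View pics/w2.png

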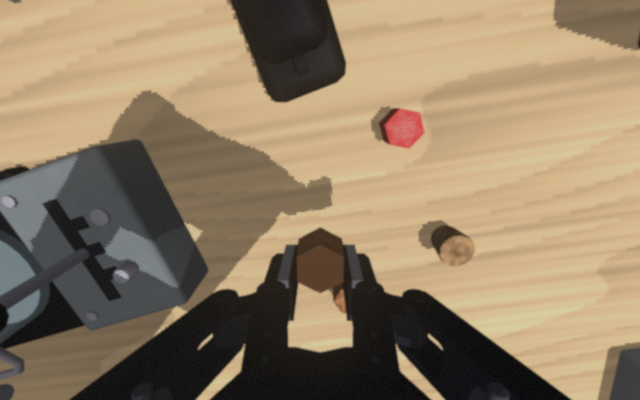

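Call:
step_arm(
  plan="-0.8 -3.5 -3.5 0 0; -1.6 -7 -7 0 0; -2.6 -11.5 -8.5 0 0; -3.7 -16 -8.5 0 0; -4.8 -21 -8.5 0 0; -5.8 -25.5 -8 0 0; -6.7 -28.9 -5 0 0; -6.7 -28.9 -1.5 0 0; -6.7 -28.9 0.6 0 0; -6.7 -28.9 0.6 0 0",
)

```text
time_s: 4.7
eef_pos: [515.6, -10.9, 77.0]
ee_rot: [-0.001, 0.997, -0.08, -0.004]
force: [-0.8, 1.4, 1.0]
grip_width: 0.295
```

```bash
python3 - <<'E'
from h import *
go((518,-12,80,None),(518,-12,180,None),(454.2,-321.9,180,24),(540.6,-305.3,180,None))
E
```

```text
t 4.7 pos [515.6 -10.9  77. ] yaw -9.2 force [-0.8  1.4  1. ] grip 0.29
(518, -12, 80, None) -> [ 0.25  0.06 -0.3 ] twist 0.0 rows>=1
(518, -12, 180, None) -> [  0.18   0.06 -10.3 ] twist 0.0 rows>=3
(454.2, -321.9, 180, 24) -> [ -1.15  31.67 -10.31] twist -33.2 rows>=7
(540.6, -305.3, 180, None) -> [  7.12  28.65 -10.37] twist 0.0 rows>=7
```

Call:
step_arm(
  plan="0.2 0 0 0 45; 0.2 0 0 0 45; 0.2 0 -5 0 45; 0.2 0 -10 0 45; 0 4.8 -10.3 -8 45; -0.2 9.7 -10.3 -16 55; -0.4 14.6 -10.3 -24 60; -0.7 20 -10.3 -33.2 60; -0.9 25 -9 -33.2 60; -1.1 29 -7 -33.2 60",
)

```text
time_s: 5.7
eef_pos: [463.4, -284.1, 158.4]
ee_rot: [0.002, 0.978, 0.208, 0.001]
force: [1.1, 0.1, -0.2]
grip_width: 0.6
```

Call:
step_arm(
  plan="-0.3 2.2 2 0 60; -0.3 2.2 2 0 60; -0.3 2.2 2 0 60",
)

```text
time_s: 6.0
eef_pos: [469.6, -302.8, 136.9]
ee_rot: [0.0, 0.978, 0.207, 0.0]
force: [0.4, 0.9, 0.7]
grip_width: 0.598
```

```bash
python3 - <<'E'
from h import *
go((454.2,-321.5,5,24)); look()
E
```

```text
t 6.0 pos [ 469.6 -302.8  136.9] yaw 23.9 force [0.4 0.9 0.7] grip 0.60
(454.2, -321.5, 5, 24) -> [-2.17  1.08 13.19] twist -0.1 rows>=3
blob px [231.  61.] 647 centre [ 544.6 -188.2] flat 39 w 59.7 68.1 z 21.3 rgb [42. 41. 39.]
blob px [421.  16.] 2155 centre [ 644.  -317.2] flat 23 w 47.5 50.5 z 22.7 rgb [35. 31. 27.]
blob px [68. 63.] 4601 centre [490.5 -64.4] flat 57 w 79.2 82.5 z 20.1 rgb [23. 23. 23.]
blob px [ 5. 68.] 245 centre [467.2 -14.5] flat 31 w 15.7 16.4 z 20.0 rgb [23. 23. 24.]
blob px [456. 105.] 934 centre [ 596.2 -380.4] flat 40 w 26.7 29.7 z 21.9 rgb [162.  61.  57.]
blob px [635. 156.] 188 centre [ 626.9 -561. ] flat 16 w 17.6 18.3 z 18.1 rgb [5. 5. 5.]
blob px [330. 217.] 605 centre [ 453.9 -322. ] flat 54 w 26.2 28.9 z 21.8 rgb [148. 111.  74.]
blob px [423. 213.] 158 centre [ 495.3 -406.1] flat 15 w 17.3 18.5 z 22.8 rgb [68. 54. 39.]
blob px [360. 268.] 185 centre [ 413.8 -376.6] flat 55 w 19.2 20.1 z 21.6 rgb [140.  57.  50.]
blob px [  9. 392.] 330 centre [ 67.4 -46.5] flat 30 w 28.2 28.8 z 17.1 rgb [127. 120. 112.]
```

Call:
step_arm(
  plan="-2.2 1.1 5 0 60; -2.2 1.1 10 0 60; -2.2 1.1 13 0 60; -2.2 1.1 13 0 60; -2.2 1.1 13 0 60; -2.2 1.1 13 0 0; -2.2 1.1 13 0 0; -2.2 1.1 13 0 0; -2.2 1.1 13 0 0",
)

```text
time_s: 6.95
eef_pos: [455.1, -322.2, 8.8]
ee_rot: [0.002, 0.978, 0.208, 0.001]
force: [0.2, 2.7, 9.2]
grip_width: 0.292
```

```bash
python3 - <<'E'
from h import *
go((540,-18,180,None),(540,-18,85,None))
E
```

```text
t 7.0 pos [ 455.1 -322.2    8.8] yaw 24.0 force [0.2 2.7 9.2] grip 0.29
(540, -18, 180, None) -> [ 20.14 -24.29 -17.18] twist 0.0 rows>=8
(540, -18, 85, None) -> [ 20.13 -24.32  -7.68] twist 0.0 rows>=7
```

Call:
step_arm(
  plan="0 0 -5 0 0; 1.5 -1.8 -9 0 0; 4 -4.9 -12.5 0 0; 7 -8.6 -15.5 0 0; 10 -12.2 -16.5 0 0; 13 -15.9 -16.5 0 0; 16 -19.6 -16.5 0 0; 19 -23 -15 0 0; 20.7 -25.3 -12 0 0; 20.7 -25.3 -8.3 0 0",
)

```text
time_s: 7.95
eef_pos: [541.9, -3.0, 90.7]
ee_rot: [0.001, 0.978, 0.21, 0.003]
force: [-0.0, -1.4, -0.5]
grip_width: 0.288
```

Call:
step_arm(
  plan="0 0 0 0 0; 0 0 0 0 0",
)

```text
time_s: 8.15
eef_pos: [541.0, -6.7, 90.9]
ee_rot: [0.0, 0.978, 0.207, 0.001]
force: [0.6, -0.1, 0.2]
grip_width: 0.288
```

```bash
python3 - <<'E'
from h import *
go((541,-7,85,None),(540,-10,180,None),(437.5,226.7,160,24),(480,190,200,24))
E
```

```text
t 8.2 pos [541.   -6.7  90.9] yaw 23.9 force [ 0.6 -0.1  0.2] grip 0.29
(541, -7, 85, None) -> [-0.01  0.03  0.59] twist 0.0 rows>=1
(540, -10, 180, None) -> [-0.21  0.27 -8.91] twist 0.0 rows>=2
(437.5, 226.7, 160, 24) -> [ 2.000e-02 -2.552e+01 -6.940e+00] twist -0.1 rows>=6
(480, 190, 200, 24) -> [  2.42 -20.44 -10.93] twist -0.1 rows>=5
```

Call:
step_arm(
  plan="0 0 0.5 0 45; 0 0 0.5 0 45; 0 0 -4.5 0 45; 0 0 -9 0 45; 0.4 -4.5 -10.5 0 60; 0.9 -9 -10.9 0 60; 1.5 -13.8 -10.9 0 60; 2 -18 -10.9 0 60; 2.4 -20.4 -10.9 0 60; 2.4 -20.4 -10.9 0 60",
)

```text
time_s: 9.15
eef_pos: [478.9, 192.0, 199.4]
ee_rot: [-0.0, 0.978, 0.209, 0.001]
force: [0.8, -0.3, 1.0]
grip_width: 0.6
```

```bash
python3 - <<'E'
from h import *
look("w3.png")
go((437.5,226.7,60,24),(437.5,226.7,9,24))
E
```

```text
blob px [222.  65.] 660 centre [551.3 335.4] flat 20 w 26.5 29.5 z 21.9 rgb [95. 69. 48.]
blob px [313. 102.] 522 centre [556.6 233.7] flat 20 w 25.9 28.4 z 22.0 rgb [180. 136.  92.]
blob px [465. 187.] 5451 centre [536.1  18.6] flat 10 w 148.8 157.8 z 19.9 rgb [32. 30. 29.]
blob px [280. 200.] 419 centre [437.1 225.5] flat 39 w 26.3 28.8 z 21.7 rgb [166. 122.  84.]
blob px [512. 222.] 1053 centre [526.6 -43.1] flat 31 w 58.0 59.0 z 25.1 rgb [112. 122. 126.]
blob px [463. 256.] 178 centre [463.6 -22. ] flat 44 w 22.3 22.8 z 19.8 rgb [49. 46. 45.]
t 9.2 pos [479.5 190.5 199.2] yaw 24.1 force [ 0.4 -1.1  0.5] grip 0.60
(437.5, 226.7, 60, 24) -> [-2.39 -5.02 13.91] twist 0.1 rows>=3
(437.5, 226.7, 9, 24) -> [-2.39 -5.03 19.01] twist 0.1 rows>=4
```

View pics/w3.png

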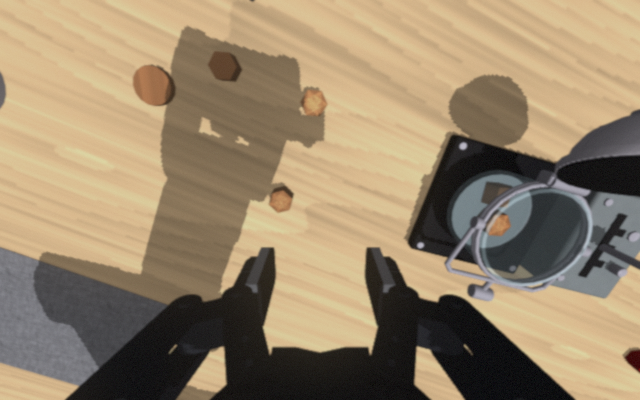

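Call:
step_arm(
  plan="-0.8 -1.7 4.5 7.5 60; -1.6 -3.4 9 15.1 60; -2.4 -5 13.5 15.1 60; -2.4 -5 17 15.1 60; -2.4 -5 19 15.1 60; -2.4 -5 19 15.1 60; -2.4 -5 19 15.1 0; -2.4 -5 19 15.1 0; -2.4 -5 19 15.1 0; -2.4 -5 19 15.1 0",
)

```text
time_s: 10.2
eef_pos: [438.7, 225.7, 9.9]
ee_rot: [-0.0, 0.997, 0.077, 0.002]
force: [0.1, -3.4, 8.7]
grip_width: 0.289
```

```bash
python3 - <<'E'
from h import *
go((518,-14,150,9),(540,-10,150,9))
E
```

```text
t 10.2 pos [438.7 225.7   9.9] yaw 8.8 force [ 0.1 -3.4  8.7] grip 0.29
(518, -14, 150, 9) -> [  4.2   24.91 -13.99] twist -0.2 rows>=6
(540, -10, 150, 9) -> [  6.43  24.85 -13.98] twist -0.2 rows>=6
```

Call:
step_arm(
  plan="0 0 -5 0 0; 0.6 3 -9 0 0; 1.3 7 -12 0 0; 2.1 11.5 -14 0 0; 3 16.3 -14.5 0 0; 3.9 21 -14 0 0; 4.7 25 -12 0 0; 4.7 25.4 -8.2 0 0; 4.7 25.4 -8.2 0 0; 4.7 25.4 -8.2 0 0",
)

```text
time_s: 11.2
eef_pos: [522.9, -17.5, 91.3]
ee_rot: [-0.0, 0.997, 0.077, 0.0]
force: [0.2, 0.2, 0.9]
grip_width: 0.289
```

```bash
python3 - <<'E'
from h import *
go((524,-18,85,9),(524,-18,180,9),(530,210,160,-10),(556.5,233.7,150,-10))
E
```

```text
t 11.2 pos [522.9 -17.5  91.3] yaw 8.9 force [0.2 0.2 0.9] grip 0.29
(524, -18, 85, 9) -> [0.1  0.06 0.63] twist -0.1 rows>=1
(524, -18, 180, 9) -> [ 0.1   0.06 -8.87] twist -0.1 rows>=2
(530, 210, 160, -10) -> [  4.21 -22.37  -6.87] twist 18.9 rows>=5
(556.5, 233.7, 150, -10) -> [  7.19 -24.31  -5.87] twist 18.9 rows>=6
```

Call:
step_arm(
  plan="0.1 0 0.3 0 42; 0.1 0 0.3 0 42; 0.1 0 -4.5 0 42; 0.1 0 -8.8 0 42; 1.3 -4.5 -8.8 6 60; 2.6 -9 -8.8 12 60; 4 -13.5 -8.8 18.9 60; 5.4 -18 -8 18.9 60; 6.8 -22.5 -5 18.9 60; 7.2 -24.3 -1 18.9 60",
)

```text
time_s: 12.2
eef_pos: [557.9, 237.3, 102.6]
ee_rot: [-0.001, 0.996, -0.086, 0.004]
force: [1.0, -0.6, 0.0]
grip_width: 0.601
```

Call:
step_arm(
  plan="0 0 0 0 60; 0 0 0 0 60",
)

```text
time_s: 12.4
eef_pos: [556.6, 233.7, 101.1]
ee_rot: [0.0, 0.996, -0.087, 0.0]
force: [0.9, 0.5, 0.9]
grip_width: 0.605
```

```bash
python3 - <<'E'
from h import *
look()
go((556.5,233.7,9,-10))
E
```

```text
blob px [561. 183.] 11349 centre [529.   21.7] flat 29 w 145.2 151.6 z 19.8 rgb [19. 19. 21.]
blob px [319. 210.] 820 centre [556.6 233.5] flat 19 w 26.4 29.3 z 21.9 rgb [114.  83.  57.]
blob px [207. 234.] 839 centre [551.6 335. ] flat 20 w 26.8 29.6 z 21.7 rgb [99. 71. 48.]
blob px [ 29. 369.] 1031 centre [428.6 573.4] flat 45 w 49.2 52.1 z 20.9 rgb [96. 91. 92.]
t 12.4 pos [557.4 233.1 102.3] yaw -10.0 force [-0.3 -0.3  0.8] grip 0.60
(556.5, 233.7, 9, -10) -> [-0.13 -0.04  9.33] twist -0.0 rows>=2
```

Call:
step_arm(
  plan="-0.1 0 4.5 0 60; -0.1 0 8 0 60; -0.1 0 9.3 0 60; -0.1 0 9.3 0 60; -0.1 0 9.3 0 0; -0.1 0 9.3 0 0; -0.1 0 9.3 0 0; -0.1 0 9.3 0 0",
)

```text
time_s: 13.25
eef_pos: [557.2, 233.6, 9.9]
ee_rot: [-0.0, 0.996, -0.088, 0.002]
force: [-0.9, -1.8, 7.5]
grip_width: 0.286
```

```bash
python3 - <<'E'
from h import *
go((538,-14,91,-10))
E
```

```text
t 13.2 pos [557.2 233.6   9.9] yaw -10.0 force [-0.9 -1.8  7.5] grip 0.29
(538, -14, 91, -10) -> [ 2.46 24.7  -8.13] twist -0.0 rows>=6
```

Call:
step_arm(
  plan="0 0 -5 0 0; 0.3 3 -9 0 0; 0.7 7 -12 0 0; 1.2 11.5 -14 0 0; 1.6 16.3 -14.5 0 0; 2.1 21 -14 0 0; 2.5 24.5 -12 0 0; 2.5 24.7 -8.2 0 0; 2.5 24.7 -8.2 0 0; 2.5 24.7 -8.2 0 0",
)

```text
time_s: 14.25
eef_pos: [537.6, -13.8, 90.7]
ee_rot: [0.0, 0.996, -0.087, 0.001]
force: [0.7, -0.2, -1.1]
grip_width: 0.291
```

```bash
python3 - <<'E'
from h import *
go((538,-14,90,-10),(551.5,335.2,105,-10))
E
```

```text
t 14.2 pos [537.6 -13.8  90.7] yaw -10.0 force [ 0.7 -0.2 -1.1] grip 0.29
(538, -14, 90, -10) -> [0.04 0.01 0.07] twist -0.0 rows>=1
(551.5, 335.2, 105, -10) -> [ -4.71 -34.61  -1.44] twist -0.0 rows>=7
```

Call:
step_arm(
  plan="0 0 0.2 0 42; 0 0 0.2 0 42; 0 0 -4.5 0 42; -0.1 -0.6 -9 0 42; -0.8 -5.5 -9 0 60; -1.5 -10.4 -9 0 60; -2.2 -15.3 -9 0 60; -2.9 -20.2 -9 0 60; -3.6 -25.1 -8.5 0 60; -4.2 -30 -6 0 60",
)

```text
time_s: 15.25
eef_pos: [548.6, 287.2, 154.8]
ee_rot: [-0.001, 0.996, -0.087, 0.003]
force: [0.5, -0.7, 0.1]
grip_width: 0.602
```

Call:
step_arm(
  plan="-0.5 -4.6 3 0 60; -0.5 -4.6 4.5 0 60; -0.5 -4.6 4.5 0 60; -0.5 -4.6 4.5 0 60",
)

```text
time_s: 15.65
eef_pos: [551.3, 330.0, 107.9]
ee_rot: [-0.0, 0.996, -0.087, 0.001]
force: [-0.1, -0.2, 1.0]
grip_width: 0.596
```

```bash
python3 - <<'E'
from h import *
look()
go((551.5,335.2,9,-10))
E
```

```text
blob px [ 21. 132.] 1476 centre [660.3 555.5] flat 27 w 49.1 54.6 z 20.7 rgb [21. 17. 14.]
blob px [633. 184.] 1987 centre [518.8  56.2] flat 39 w 92.1 104.2 z 18.4 rgb [10.  9. 10.]
blob px [313. 208.] 791 centre [551.5 335.5] flat 21 w 26.3 29.2 z 21.9 rgb [99. 72. 49.]
blob px [ 98. 336.] 642 centre [450.1 588. ] flat 39 w 40.3 42.7 z 20.9 rgb [82. 78. 77.]
t 15.7 pos [551.7 329.7 108.5] yaw -10.1 force [ 0.2 -0.4  1. ] grip 0.60
(551.5, 335.2, 9, -10) -> [-0.14 -0.53  9.95] twist -0.1 rows>=2
```

Call:
step_arm(
  plan="-0.1 -0.5 4.5 0 60; -0.1 -0.5 8.5 0 60; -0.1 -0.5 9.9 0 60; -0.1 -0.5 9.9 0 60; -0.1 -0.5 9.9 0 0; -0.1 -0.5 9.9 0 0; -0.1 -0.5 9.9 0 0; -0.1 -0.5 9.9 0 0",
)

```text
time_s: 16.5
eef_pos: [552.5, 335.5, 10.6]
ee_rot: [-0.001, 0.996, -0.088, 0.002]
force: [-0.2, -1.0, 7.2]
grip_width: 0.292
```

Call:
step_arm(
  plan="0 0 -5 0 0; -0.2 2 -10 0 0; 0.2 7 -15 0 0; 0.7 11.5 -17 0 0; 1.2 16 -17 0 0; 1.7 20 -17 0 0; 1.7 20 -17 0 0",
)

```text
time_s: 17.2
eef_pos: [533.1, 131.0, 179.8]
ee_rot: [0.0, 0.996, -0.09, 0.002]
force: [-0.3, 1.1, -1.1]
grip_width: 0.288
```

```bash
python3 - <<'E'
from h import *
c=cam("wrist"); im,d=cams.capture("wrist"); save("w4.png",im)
print([np.round(proj((530+45*np.cos(a),-12+45*np.sin(a),25),c)) for a in (0,1.57,3.14,4.71)])
go((530,-12,160,-10),(530,-12,95,-10))
E
```

```text
[array([448., 125.]), array([408., 175.]), array([451., 206.]), array([492., 160.])]
t 17.2 pos [533.2 132.4 179.5] yaw -10.3 force [0.8 0.1 0.6] grip 0.29
(530, -12, 160, -10) -> [ 2.26 14.26  1.95] twist -0.3 rows>=3
(530, -12, 95, -10) -> [ 2.24 14.27  8.45] twist -0.3 rows>=4
```

View pics/w4.png

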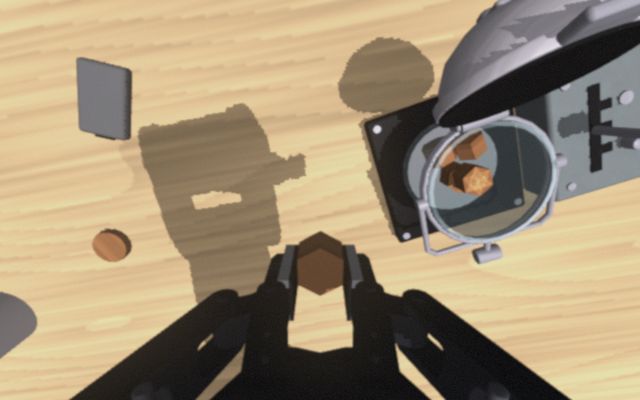

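Call:
step_arm(
  plan="0.8 4.8 2 0 0; 1.7 9.5 4 0 0; 2.8 15.2 5.5 0 0; 2.8 15.2 7.4 0 0; 2.8 15.2 7.4 0 0; 2.8 15.2 7.4 0 45; 2.8 15.2 7.4 0 45; 2.8 15.2 7.4 0 45; 2.8 15.2 3 0 45; 2.8 15.2 -3 0 45",
)

```text
time_s: 18.25
eef_pos: [533.0, -18.3, 198.4]
ee_rot: [-0.0, 0.996, -0.087, -0.001]
force: [0.7, 0.2, 0.1]
grip_width: 0.45
```

Call:
step_arm(
  plan="-2.5 -5 -2 0 45; -5 -9 -4 0 45; -7 -13 -4 0 45; -7 -14 -4 0 45; -7 -14 -4 0 45",
)

```text
time_s: 18.75
eef_pos: [489.0, 132.8, 238.4]
ee_rot: [-0.0, 0.996, -0.086, 0.001]
force: [0.2, -0.8, 0.3]
grip_width: 0.449
```

```bash
python3 - <<'E'
from h import *
c=cam("wrist"); im,d=cams.capture("wrist"); 
print(pose()[0]); u,v=map(int,proj((530,-12,60),c)); print(u,v)
P=cloud(d,c); r=np.hypot(P[...,0]-530.2,P[...,1]+12.1)
m=(r<44)&(P[...,2]>28)&(P[...,2]<130); print("wrist in-jar",m.sum(),np.percentile(P[m][:,2],[50,90,99]).round() if m.any() else "")
x0=max(0,min(440,u-100)); y0=max(0,min(250,v-75)); save("w5.png",cv2.resize(im[y0:y0+150,x0:x0+200],None,fx=4,fy=4,interpolation=cv2.INTER_CUBIC))
c=cam("top"); im,d=cams.capture("top"); P=cloud(d,c); r=np.hypot(P[...,0]-530.2,P[...,1]+12.1); m=(r<46)&(d>0)
print("top",np.percentile(P[m][:,2],[5,50,75,90,99]).round())
m=((P[...,2]>15)&(P[...,2]<30)&(abs(P[...,1])<450)).astype(np.uint8); n,l,s,ce=cv2.connectedComponentsWithStats(m)
for i in range(1,n):
    if 60<s[i,4]<250: print(P[l==i].mean(0).round(),s[i,4],im[l==i].mean(0).round())
E
```

```text
[489.2963469  131.35876441 237.90445957]
441 124
wrist in-jar 2697 [62. 82. 87.]
top [24. 29. 56. 78. 88.]
[ 826. -248.   23.] 124 [63. 59. 53.]
[ 596. -378.   23.] 103 [151.  65.  51.]
[ 492. -412.   27.] 66 [119.  91.  55.]
[ 417. -382.   23.] 107 [152.  72.  58.]
```

View pics/w5.png

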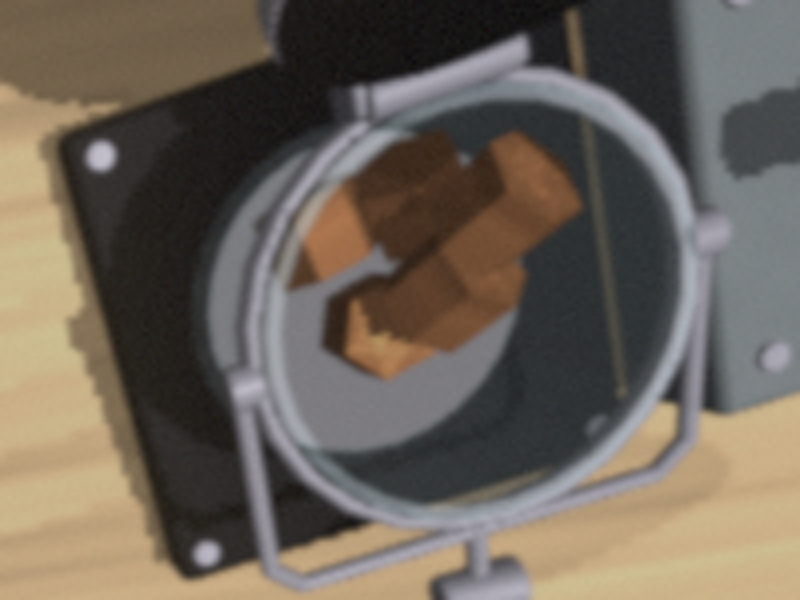

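```bash
cat >> h.py <<'E'
PS=np.radians(8.89); JC=np.array([530.2,-12.1])
def J(X,Y,z,yaw=8.9): return (JC[0]+X*np.cos(PS)-Y*np.sin(PS), JC[1]+X*np.sin(PS)+Y*np.cos(PS), z, yaw)
E
python3 - <<'E'
from h import *
go(J(140,110,245),J(150,0,245),J(150,0,190))
E
```

```text
t 18.9 pos [489.5 130.5 237.6] yaw -10.0 force [-0.8  0.9 -0.1] grip 0.45
(np.float64(651.5189846228782), np.float64(118.21386714419108), 245, 8.9) -> [16.17 -1.61 -0.73] twist -18.9 rows>=4
(np.float64(678.3980279167064), np.float64(11.080692862792583), 245, 8.9) -> [20.68  8.47 -0.73] twist -18.9 rows>=5
(np.float64(678.3980279167064), np.float64(11.080692862792583), 190, 8.9) -> [20.68  8.47  4.77] twist -18.9 rows>=5
```

Call:
step_arm(
  plan="4.1 -0.5 -0.7 -6 0; 8.2 -1 -0.7 -12 0; 12.2 -1.3 -0.7 -18.9 0; 16.2 -1.6 -0.7 -18.9 0; 17.8 2 -0.7 -18.9 0; 19.5 5.8 -0.7 -18.9 0; 20.7 8.5 -0.7 -18.9 0; 20.7 8.5 -0.7 -18.9 0; 20.7 8.5 -0.7 -18.9 0",
)

```text
time_s: 19.75
eef_pos: [678.3, 9.1, 244.0]
ee_rot: [-0.0, 0.997, 0.076, -0.0]
force: [1.0, 0.3, -0.2]
grip_width: -0.0
```

```bash
python3 - <<'E'
from h import *
go(J(150,0,190),J(121,0,190),J(67,0,203),J(34,0,201))
im,d=cams.capture("scene"); c=cam("scene"); u,v=map(int,proj((580,0,150),c)); print(u,v)
y0=max(0,v-110); save("s2.png",cv2.resize(im[y0:y0+200,u-130:u+130],None,fx=3,fy=3,interpolation=cv2.INTER_CUBIC))
E
```

```text
t 19.8 pos [678.3   9.1 244. ] yaw 8.7 force [ 1.   0.3 -0.2] grip -0.00
(np.float64(678.3980279167064), np.float64(11.080692862792583), 190, 8.9) -> [ 0.04 -0.19  5.4 ] twist -0.2 rows>=2
(np.float64(649.7464091861432), np.float64(6.599092242652686), 190, 8.9) -> [-2.86 -0.18  5.4 ] twist -0.2 rows>=2
(np.float64(596.3951191361289), np.float64(-1.745957187952646), 203, 8.9) -> [-8.26 -0.16  4.11] twist -0.2 rows>=2
(np.float64(563.7915529944535), np.float64(-6.845709617767014), 201, 8.9) -> [-11.56  -0.15   4.31] twist -0.2 rows>=3
310 180
```

View pics/s2.png

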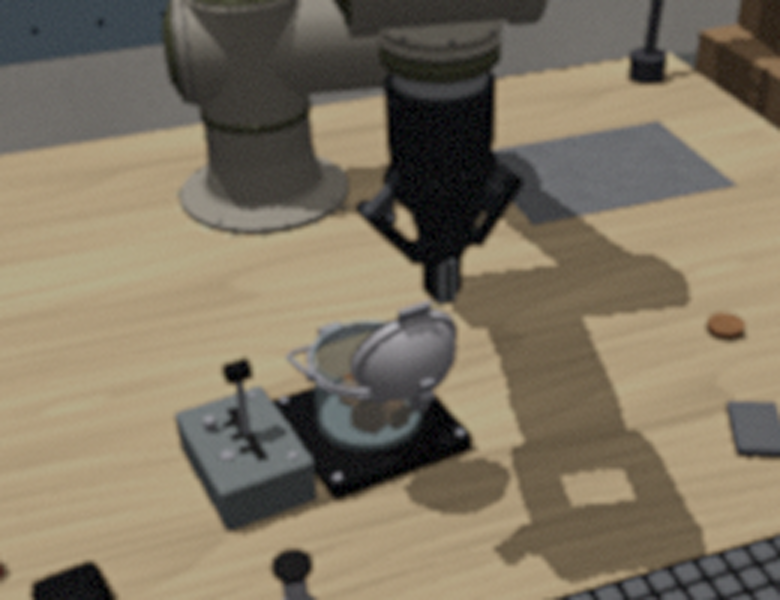

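Call:
step_arm(
  plan="0 -0.2 3 0 0; 0 -0.2 5.4 0 0; -1.5 -0.2 5.4 0 0; -2.9 -0.2 5.3 0 0; -4.2 -0.2 5 0 0; -5.6 -0.2 4.7 0 0; -7 -0.2 4.3 0 0; -8.3 -0.2 4.1 0 0; -10 -0.2 4.2 0 0; -11.6 -0.2 4.3 0 0",
)

```text
time_s: 20.8
eef_pos: [562.8, -4.2, 202.0]
ee_rot: [0.0, 0.997, 0.078, 0.001]
force: [2.3, 0.4, 0.3]
grip_width: -0.0
```

```bash
python3 - <<'E'
from h import *
im,d=cams.capture("scene"); c=cam("scene"); u,v=map(int,proj((580,0,150),c))
y0=max(0,v-70); save("s3.png",cv2.resize(im[y0:y0+140,u-90:u+90],None,fx=4,fy=4,interpolation=cv2.INTER_CUBIC))
go(J(34,0,235),J(14,0,235),J(14,0,214),J(-12,0,198),J(-30,0,183),J(-45,0,165),J(-56,0,145),J(-63,0,123),J(-65,0,102))
E
```

```text
t 20.9 pos [561.1  -4.3 201.9] yaw 8.9 force [ 0.8 -0.8  0.3] grip 0.01
(np.float64(563.7915529944535), np.float64(-6.845709617767014), 235, 8.9) -> [ 0.23  0.29 -3.31] twist 0.0 rows>=1
(np.float64(544.0318159388927), np.float64(-9.936468666139358), 235, 8.9) -> [-1.77  0.29 -3.31] twist 0.0 rows>=1
(np.float64(544.0318159388927), np.float64(-9.936468666139358), 214, 8.9) -> [-1.77  0.29 -1.21] twist 0.0 rows>=1
(np.float64(518.3441577666636), np.float64(-13.954455429023406), 198, 8.9) -> [-4.37  0.29  0.39] twist 0.0 rows>=1
(np.float64(500.56039441665877), np.float64(-16.736138572558517), 183, 8.9) -> [-6.17  0.29  1.89] twist 0.0 rows>=2
(np.float64(485.74059162498816), np.float64(-19.054207858837774), 165, 8.9) -> [-7.67  0.29  3.69] twist 0.0 rows>=2
(np.float64(474.8727362444297), np.float64(-20.754125335442566), 145, 8.9) -> [-8.77  0.29  5.69] twist 0.0 rows>=3
(np.float64(467.95682827498337), np.float64(-21.835891002372882), 123, 8.9) -> [-9.47  0.29  7.89] twist 0.0 rows>=3
(np.float64(465.98085456942727), np.float64(-22.14496690721012), 102, 8.9) -> [-9.66  0.29  9.99] twist 0.0 rows>=3
```

View pics/s3.png

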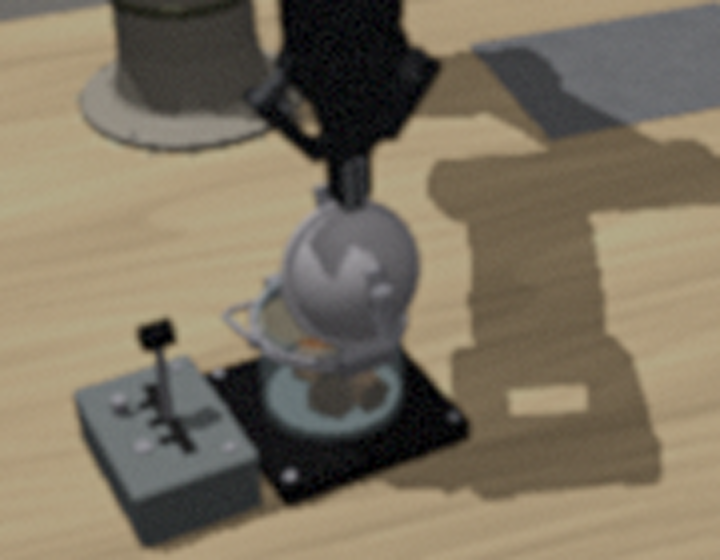

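Call:
step_arm(
  plan="0.2 0.2 -3.3 0 0; -1.8 0.3 -3.3 0 0; -1.8 0.3 -1.4 0 0; -3 0.3 -0.5 0 0; -4.4 0.3 0.4 0 0; -5.3 0.3 1.1 0 0; -6.2 0.3 1.9 0 0; -7 0.3 2.8 0 0; -7.7 0.3 3.7 0 0; -8.2 0.3 4.7 0 0",
)

```text
time_s: 21.85
eef_pos: [482.7, -20.2, 154.7]
ee_rot: [0.0, 0.997, 0.078, 0.0]
force: [-1.6, -0.1, 1.4]
grip_width: -0.001
```

```bash
python3 - <<'E'
from h import *
go(J(-56,0,145),J(-63,0,123),J(-65,0,102))
E
```

```text
t 21.9 pos [482.7 -20.2 154.7] yaw 8.9 force [-1.6 -0.1  1.4] grip -0.00
(np.float64(474.8727362444297), np.float64(-20.754125335442566), 145, 8.9) -> [-0.78 -0.06  0.97] twist -0.0 rows>=1
(np.float64(467.95682827498337), np.float64(-21.835891002372882), 123, 8.9) -> [-1.48 -0.06  3.17] twist -0.0 rows>=1
(np.float64(465.98085456942727), np.float64(-22.14496690721012), 102, 8.9) -> [-1.68 -0.06  5.27] twist -0.0 rows>=2
```

Force 1–2 N: contact is following as expected. Continue down.

Call:
step_arm(
  plan="-0.8 0 1 0 0; -1.2 0 2 0 0; -1.4 0 3 0 0; -1.6 0 4 0 0; -1.7 0 4.8 0 0; -1.7 0 5.2 0 0; -1.7 0 5.4 0 0; -1.7 0 5.6 0 0; -1.7 0 5.6 0 0",
)

```text
time_s: 22.75
eef_pos: [466.6, -23.3, 104.5]
ee_rot: [0.001, 0.997, 0.078, 0.001]
force: [-30.8, 5.4, 77.6]
grip_width: 0.004
```

Call:
step_arm(
  plan="0 0 -1 0 0; 0 0 -4 0 0; -3 0 -6 0 30; -6 0 -6 0 60; -6 0 -6 0 60; -6 0 -6 0 60",
)

```text
time_s: 23.35
eef_pos: [407.0, -32.6, 158.7]
ee_rot: [0.0, 0.997, 0.077, 0.0]
force: [0.7, -0.3, 1.2]
grip_width: 0.597
```

```bash
python3 - <<'E'
from h import *
c=cam("wrist"); im,d=cams.capture("wrist"); save("w6.png",im); P=cloud(d,c)
ex=J(-85,0,69); print("expected",np.round(ex,1),np.round(proj(ex[:3],c)))
q=P.reshape(-1,3); r=q[:,:2]-JC; jx=r@[np.cos(PS),np.sin(PS)]; jy=r@[-np.sin(PS),np.cos(PS)]
m=(jx<-72)&(jx>-110)&(abs(jy)<25)&(q[:,2]>45)&(q[:,2]<95); print("roller jx",np.percentile(jx[m],[2,50,98]).round(1),"jy",np.percentile(jy[m],[2,50,98]).round(1),"z",np.percentile(q[m][:,2],[2,50,98]).round(1),m.sum())
m=(abs(jx)<45)&(abs(jy)<45)&(q[:,2]>90); print("lid z",np.percentile(q[m][:,2],[2,50,90,99]).round())
m=(jx<-51)&(jx>-59)&(abs(jy)<12)&(q[:,2]>90); print("tab z",np.median(q[m][:,2]),m.sum())
go(J(-85,0,57))
E
```

```text
expected [446.2 -25.2  69.    8.9] [317. 162.]
roller jx [-93.3 -83.7 -73.4] jy [-13.2  -1.8   9.6] z [70.  75.6 77.9] 583
lid z [ 99. 136. 148. 301.]
tab z 106.53233165873074 420
t 23.4 pos [407.3 -32.5 158.5] yaw 8.8 force [ 0.6 -0.3 -0.1] grip 0.60
(np.float64(446.22111751386643), np.float64(-25.235725955582467), 57, 8.9) -> [ 3.95 -0.13 10.16] twist -0.1 rows>=3
```

View pics/w6.png

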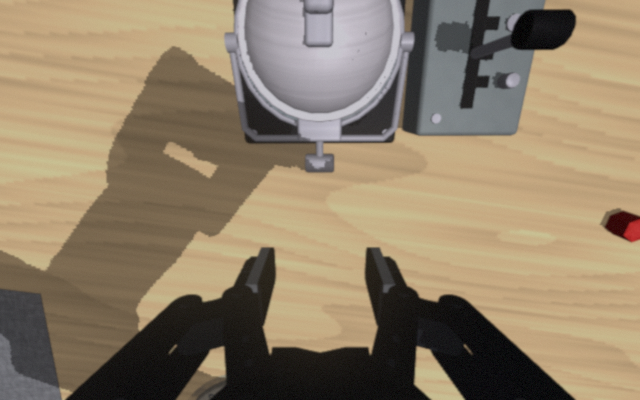

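Call:
step_arm(
  plan="2 0 3 0 60; 4.05 0 6 0 60; 4.05 0 8.5 0 60; 4.05 0 10.2 0 60; 4.05 0 10.2 0 60; 4.05 0 10.2 0 0; 4.05 0 10.2 0 0; 4.05 0 10.2 0 0; 4.05 0 10.2 0 0; 4.05 0 10.2 0 0",
  grip_force=60,
)

```text
time_s: 24.4
eef_pos: [447.4, -25.9, 57.6]
ee_rot: [0.0, 0.997, 0.077, 0.001]
force: [0.3, 5.6, 6.9]
grip_width: 0.267
```

```bash
python3 - <<'E'
from h import *
p,R,s=pose(); go()
x0=-88*np.cos(.262); z0=-88*np.sin(.262)
for a in [.15,.3,.45,.6,.75,.9,1.05,1.2,1.35,1.5,1.65,1.8,1.9,2.0,2.1,2.2,2.25]:
    print(a, round((-88*np.cos(a-.262)-x0)/10,2), round(-(88*np.sin(a-.262)-z0)/10,2))
E
```

```text
t 24.4 pos [447.4 -25.9  57.6] yaw 8.8 force [0.3 5.6 6.9] grip 0.27
0.15 -0.25 -1.3
0.3 -0.29 -2.61
0.45 -0.15 -3.92
0.6 0.2 -5.2
0.75 0.73 -6.41
0.9 1.43 -7.52
1.05 2.29 -8.52
1.2 3.3 -9.38
1.35 4.41 -10.07
1.5 5.62 -10.6
1.65 6.9 -10.93
1.8 8.21 -11.07
1.9 9.09 -11.06
2.0 9.96 -10.96
2.1 10.82 -10.77
2.2 11.66 -10.49
2.25 12.07 -10.32
```

Call:
step_arm(
  plan="-0.25 0 -1.3 0 0; -0.29 0 -2.6 0 0; -0.15 0 -3.9 0 0; 0.2 0 -5.2 0 0; 0.73 0 -6.4 0 0; 1.43 0 -7.5 0 0; 2.3 0 -8.5 0 0; 3.3 0 -9.4 0 0; 4.4 0 -10.1 0 0; 5.6 0 -10.6 0 0",
  grip_force=80,
)

```text
time_s: 25.4
eef_pos: [500.4, -17.5, 160.6]
ee_rot: [-0.001, 0.997, 0.077, -0.003]
force: [-5.0, -2.1, -11.1]
grip_width: 0.243
```

```bash
python3 - <<'E'
from h import *
# shifts to continue along the arc from the measured pose (commanded a=1.5)
go(*[J(-84+88*np.cos(.262)-88*np.cos(a-.262),-1.5,57+88*np.sin(.262)+88*np.sin(a-.262)) for a in (1.5,1.8,2.0,2.25)])
E
```

```text
t 25.4 pos [500.4 -17.5 160.6] yaw 8.8 force [ -5.   -2.1 -11.1] grip 0.24
(np.float64(503.0136187523172), np.float64(-17.870651376238136), np.float64(162.96478922878876), 8.9) -> [ 0.25  0.08 -0.24] twist -0.1 rows>=1
(np.float64(528.5658380854211), np.float64(-13.873849552017518), np.float64(167.74580572671852), 8.9) -> [ 2.83  0.08 -0.73] twist -0.1 rows>=1
(np.float64(545.8862541070905), np.float64(-11.164641813573319), np.float64(166.565880025201), 8.9) -> [ 4.58  0.07 -0.63] twist -0.1 rows>=1
(np.float64(566.6464568644003), np.float64(-7.917392908500339), np.float64(160.24498067705284), 8.9) -> [ 6.69  0.07 -0.01] twist -0.1 rows>=2
```

Call:
step_arm(
  plan="1.3 0 -0.3 0 0; 2.6 0 -0.45 0 0; 3.5 0 -0.45 0 0; 4.3 0 -0.35 0 0; 5.2 0 -0.2 0 0; 6 0 0.1 0 0; 6.4 0 0.25 0 0; 6.4 0 0.25 0 0",
)

```text
time_s: 26.2
eef_pos: [565.8, -7.7, 160.0]
ee_rot: [0.0, 0.997, 0.077, 0.0]
force: [1.0, -0.3, 0.5]
grip_width: 0.0
```

```bash
python3 - <<'E'
from h import *
go(J(36,-1.5,160))
im,d=cams.capture("scene"); c=cam("scene"); u,v=map(int,proj((560,-30,120),c))
save("s4.png",cv2.resize(im[v-70:v+70,u-90:u+90],None,fx=4,fy=4,interpolation=cv2.INTER_CUBIC))
E
```

```text
t 26.2 pos [565.8  -7.7 160. ] yaw 8.9 force [ 1.  -0.3  0.5] grip 0.00
(np.float64(565.9993336286376), np.float64(-8.018613992096842), 160, 8.9) -> [ 0.02  0.04 -0.  ] twist -0.0 rows>=1
```

View pics/s4.png

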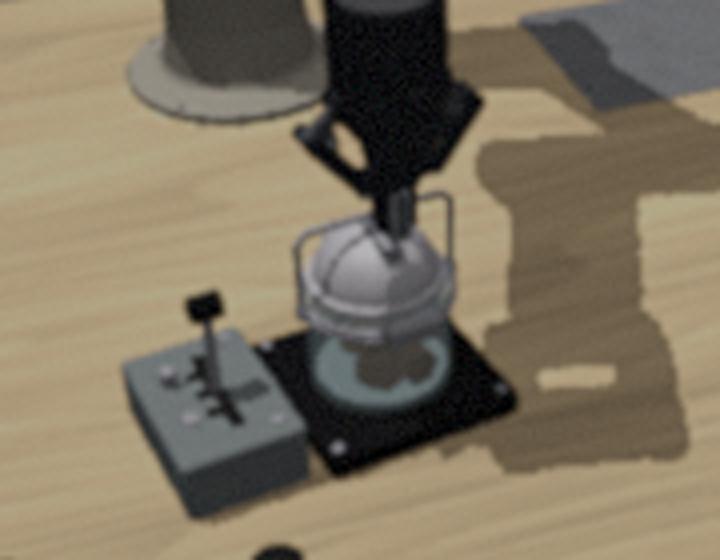

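```bash
python3 - <<'E'
from h import *
for n in ["scene","top"]:
    c=cam(n); im,d=cams.capture(n); q=cloud(d,c).reshape(-1,3); r=q[:,:2]-JC; jx=r@[np.cos(PS),np.sin(PS)]; jy=r@[-np.sin(PS),np.cos(PS)]
    m=(abs(abs(jy)-52)<14)&(q[:,2]>112)&(q[:,2]<190)&(abs(jx)<110); print(n,m.sum()); 
    o=np.argsort(q[m][:,2])[::4]; print(np.c_[jx[m],jy[m],q[m][:,2]][o].round())
    m=(jx<-72)&(jx>-110)&(abs(jy)<25)&(q[:,2]>45)&(q[:,2]<95); print("roller at start?",m.sum())
E
```

```text
scene 105
[[ 27. -39. 112.]
 [  4. -43. 113.]
 [ 13. -41. 114.]
 [ -3. -43. 115.]
 [ 12. -41. 117.]
 [  3. -42. 118.]
 [ 20. -41. 119.]
 [ -6. -41. 119.]
 [  9.  40. 121.]
 [-12. -39. 121.]
 [ 11. -40. 123.]
 [  4.  56. 125.]
 [  5. -57. 128.]
 [  5. -60. 132.]
 [  5.  56. 136.]
 [  3. -58. 137.]
 [  4. -58. 141.]
 [  6. -56. 145.]
 [ 10.  57. 149.]
 [  6.  55. 150.]
 [  3. -57. 153.]
 [  5. -52. 156.]
 [  7. -41. 157.]
 [  7.  43. 158.]
 [  6. -49. 159.]
 [  6.  49. 159.]
 [  6. -46. 161.]]
roller at start? 0
top 55
[[  9.  43. 112.]
 [ 10.  46. 113.]
 [ -2.  43. 116.]
 [-12.  40. 120.]
 [ -1.  40. 122.]
 [  6.  41. 123.]
 [  8.  39. 124.]
 [ -6.  39. 127.]
 [ -0.  58. 148.]
 [  2.  60. 157.]
 [  4.  41. 159.]
 [  1.  42. 161.]
 [  5.  50. 162.]
 [  2.  46. 163.]]
roller at start? 0
```

Call:
step_arm(
  plan="0 0 -4.5 0 0; -3 0 -4.8 0 0; -6.5 0 -4.8 0 0; -6.5 0 -4.5 0 0; -6.5 0 -0.9 0 0; -5.5 0 -0.9 0 0; -4.5 0 -0.9 0 0; -3.5 0 -0.9 0 0; -2.7 0 -0.9 0 0; -2 0 -0.9 0 0",
)

```text
time_s: 27.35
eef_pos: [546.3, -10.7, 169.7]
ee_rot: [0.0, 0.997, 0.077, -0.0]
force: [-22.1, -3.8, 7.8]
grip_width: -0.001
```

```bash
cat > bail.py <<'E'
from h import *
go()
for n in ["scene","top"]:
    c=cam(n); im,d=cams.capture(n); q=cloud(d,c).reshape(-1,3); r=q[:,:2]-JC; jx=r@[np.cos(PS),np.sin(PS)]; jy=r@[-np.sin(PS),np.cos(PS)]
    m=(abs(abs(jy)-50)<12)&(q[:,2]>140)&(q[:,2]<190)&(abs(jx)<110); print(n,m.sum(),np.median(np.c_[jx[m],q[m][:,2]],0).round(1),"a~",(np.median(np.arctan2(q[m][:,2]-92,-jx[m]))+.262).round(2) if m.any() else "")
    m=(jx<-72)&(jx>-110)&(abs(jy)<25)&(q[:,2]>45)&(q[:,2]<95); print("roller at start?",m.sum())
    m=(jx<-51)&(jx>-59)&(abs(jy)<12)&(q[:,2]>90)&(q[:,2]<130); print("tab z",np.median(q[m][:,2]) if m.any() else "")
    m=(abs(jy+125)<15)&(q[:,2]>100)&(q[:,2]<140)&(abs(jx)<90); print("knob jx,jy,z",np.median(np.c_[jx[m],jy[m],q[m][:,2]],0).round(1),m.sum())
E
python3 bail.py
```

```text
t 27.4 pos [546.3 -10.7 169.7] yaw 8.9 force [-22.1  -3.8   7.8] grip -0.00
scene 32 [ 29.  151.6] a~ 2.29
roller at start? 0
tab z 
knob jx,jy,z [   8.1 -126.2  124.6] 80
top 0 [nan nan] a~ 
roller at start? 0
tab z 108.76721592641434
knob jx,jy,z [  -0.3 -123.6  131.2] 94
  return _methods._mean(a, axis=axis, dtype=dtype,
  ret = um.true_divide(
```

```bash
python3 - <<'E'
from h import *
go(J(5,0,172),J(5,0,235),J(38,-124,200),J(38,-124,104),J(-27,-124,104),J(0,-124,104),J(0,-124,200))
E
```

```text
t 27.4 pos [545.7 -10.8 169.5] yaw 8.9 force [-4.  -1.5  3.3] grip -0.00
(np.float64(535.1399342638903), np.float64(-11.327310237906914), 172, 8.9) -> [-1.05 -0.11 -0.25] twist -0.0 rows>=1
(np.float64(535.1399342638903), np.float64(-11.327310237906914), 235, 8.9) -> [-1.06 -0.11 -6.55] twist -0.0 rows>=2
(np.float64(586.9062065054742), np.float64(-128.7379275525698), 200, 8.9) -> [ 2.25 12.29 -3.05] twist -0.0 rows>=3
(np.float64(586.9062065054742), np.float64(-128.7379275525698), 104, 8.9) -> [ 2.26 12.29  6.55] twist -0.0 rows>=3
(np.float64(522.6870610749014), np.float64(-138.78289445977993), 104, 8.9) -> [-4.24 12.29  6.56] twist -0.0 rows>=3
(np.float64(549.3627060999086), np.float64(-134.61036974447725), 104, 8.9) -> [-1.54 12.29  6.56] twist -0.0 rows>=3
(np.float64(549.3627060999086), np.float64(-134.61036974447725), 200, 8.9) -> [-1.55 12.29 -3.04] twist -0.0 rows>=3
```

Call:
step_arm(
  plan="-1.1 0 -0.3 0 0; -1.1 0 -5 0 0; -0.5 4 -6 0 0; 1 8.2 -5 0 0; 2.4 12.3 -3 0 0; 2.4 12.3 1.5 0 0; 2.4 12.3 6.5 0 0; 2.4 12.3 6.5 0 0",
)

```text
time_s: 28.25
eef_pos: [584.8, -127.6, 98.6]
ee_rot: [-0.003, 0.997, 0.077, -0.005]
force: [-0.9, -0.5, 0.6]
grip_width: 0.001
```

```bash
python3 bail.py 2>/dev/null; python3 -c "
from h import *
go(J(15,-124,104),J(-27,-124,104),J(0,-124,104))"
```

```text
t 28.2 pos [ 584.8 -127.6   98.6] yaw 8.8 force [-0.9 -0.5  0.6] grip 0.00
scene 33 [ 29.7 152.3] a~ 2.29
roller at start? 0
tab z 
knob jx,jy,z [  47.9 -125.   122. ] 121
top 43 [ 25.6 155. ] a~ 2.21
roller at start? 0
tab z 108.08003461540082
knob jx,jy,z [   1.7 -125.9  133. ] 53
t 28.4 pos [ 588.5 -128.7  105.7] yaw 8.9 force [-1.   0.   1.5] grip -0.00
(np.float64(564.1825088915792), np.float64(-132.29230045819799), 104, 8.9) -> [-2.45 -0.02  0.17] twist -0.0 rows>=1
(np.float64(522.6870610749014), np.float64(-138.78289445977993), 104, 8.9) -> [-6.65 -0.02  0.17] twist -0.0 rows>=2
(np.float64(549.3627060999086), np.float64(-134.61036974447725), 104, 8.9) -> [-3.95 -0.02  0.17] twist -0.0 rows>=1
```

Call:
step_arm(
  plan="-1.5 0 0.2 0 0; -2.7 0 0.2 0 0; -3.7 0 0.2 0 0; -4.7 0 0.2 0 0; -5.6 0 0.2 0 0; -6.5 0 0.2 0 0; -6.7 0 0.2 0 0; -6.7 0 0.2 0 0; -4.5 0 0.2 0 0; -4 0 0.2 0 0",
)

```text
time_s: 29.35
eef_pos: [550.0, -134.7, 102.2]
ee_rot: [0.0, 0.997, 0.077, 0.0]
force: [0.0, 0.5, -0.8]
grip_width: 0.001
```

Call:
step_arm(
  plan="0 0 -4 0 0; 0 0 -8 0 0; -2 4 -12 0 0; -6 4 -14 0 0; -10 4 -14 0 0; -14 4 -14 0 0; -14 4 -14 0 0; -14 4 -14 0 0",
)

```text
time_s: 30.15
eef_pos: [416.3, -196.1, 242.5]
ee_rot: [0.0, 0.997, 0.077, 0.0]
force: [0.7, -0.1, 0.3]
grip_width: -0.001
```

```bash
python3 - <<'E' 2>/dev/null
from h import *
go()
for n in ["scene","top"]:
    c=cam(n); im,d=cams.capture(n); q=cloud(d,c).reshape(-1,3); r=q[:,:2]-JC; jx=r@[np.cos(PS),np.sin(PS)]; jy=r@[-np.sin(PS),np.cos(PS)]
    m=(abs(jy+125)<14)&(q[:,2]>98)&(q[:,2]<140)&(abs(jx)<90); print("knob",np.median(np.c_[jx,jy,q[:,2]][m],0).round(1),m.sum())
    m=(abs(abs(jy)-50)<12)&(q[:,2]>140)&(q[:,2]<190)&(abs(jx)<110); print("bail",(np.median(np.arctan2(q[m][:,2]-92,-jx[m]))+.262).round(2))
    m=(jx<-51)&(jx>-59)&(abs(jy)<12)&(q[:,2]>90)&(q[:,2]<130); print("tab z",np.median(q[m][:,2]))
    if n=="scene":
        u,v=map(int,proj((550,-60,100),c)); save("s5.png",cv2.resize(im[v-60:v+80,u-90:u+90],None,fx=4,fy=4,interpolation=cv2.INTER_CUBIC))
E
```

```text
t 30.1 pos [ 416.3 -196.1  242.5] yaw 8.8 force [ 0.7 -0.1  0.3] grip -0.00
knob [ -44.5 -126.7  112.9] 67
bail 2.29
tab z nan
knob [ -53.  -124.4  117.4] 96
bail 2.21
tab z 108.01392412218442
```

View pics/s5.png

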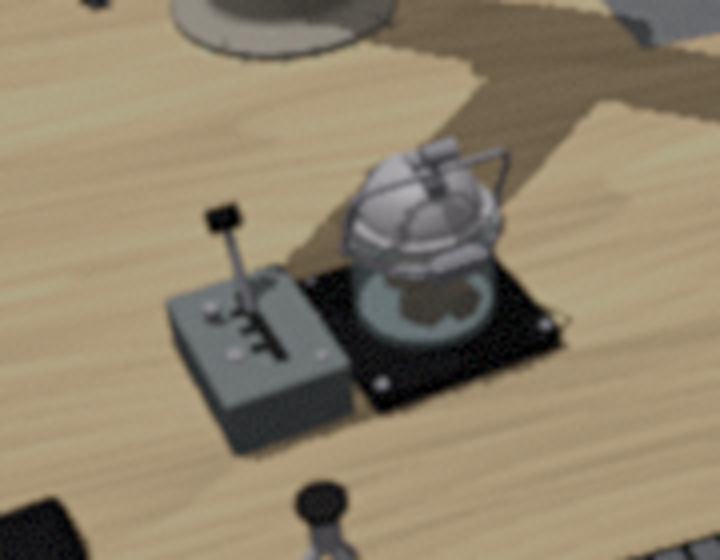

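```bash
python3 -c "
from h import *
print(workorder.finish_job())"
```

```text
the job is handed in; nothing more can be done
None
```

The job is handed in after about 30 s of robot time. All five wooden tokens found are in the jar and the lid is shut. The bail is clamped over it, and the lever is in the notch marked by the pin, on the side towards the robot. `finish_job()` gives no verdict, so this rests on my own checks.

**Last checks:**
- **Tokens:** a look from above after the last drop found no wooden token left on the desk. The highest point of the pile was at about 88 mm, below the 100 mm rim.
- **Lid:** the top of its tab measured 106.5 to 108 mm above the desk, against about 106 mm when shut.
- **Bail:** its angle measured 2.21 rad from one camera and 2.29 rad from the other, against 2.25 rad when clamped. It held after I let go.
- **Lever:** the knob measured −53 mm from upright from above and −44.5 mm from the side, so about −0.5 to −0.42 rad. Both put it inside the 0.4 to 0.6 rad window; the side view is closer to the edge.
- **Arm:** it ended well clear of everything with no force on it.

**What went wrong or was not checked:**
- **Bail slip:** the fingers slipped off the bail roller near dead centre, and the bail stopped at about 1.9 rad. I pushed it past centre with shut fingers, which peaked at about 22 N.
- **Lid force:** pressing the lid shut reached about 83 N at the wrist, under the 120 N limit.
- **Bystanders:** I did not measure the disc, stopper, mouse, card case, tripod or the two red look-alikes again at the end. The arm never worked close to any of them.

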